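# Close the herb mill's winged filler cap

## Task

Put the ivory winged cap on the filler neck on top of the herb mill and screw it on: lightly pressed, back it off (anticlockwise) until it drops at the start of its thread, then turn it forward (clockwise) until it is fully home against its stop, and let go. Go gently, without heavy pressing or forcing the thread, and leave everything else where it stands.

Things in the scene. Friction and masses are not known exactly. Their poses are not given: they have to be found in the camera images.
- cap_center (a point): Centre of the ivory winged cap (about 150 g), half-way up its 58 mm height; z up out of the wing, x along the wing. A round skirt 63 mm in diameter and 30 mm high, open below; on its top, in the middle, an upright wing to grip: 50 mm long (x), 14 mm thick (y), 28 mm high (30 to 58 mm above the cap's underside). It starts standing upright on the counter at any yaw.
- cap_lugs (a point): Point on the cap's axis at the lower faces of its three inner lugs, 2 mm above the cap's underside, 27 mm below its centre. Lugs 120 degrees apart (the first along the cap's x), each 3 mm high and 20 degrees wide, 42 mm across between inner faces; skirt bore 56 mm.
- neck_top (a point): Centre of the rim of the mill's filler neck, the mill's highest point, 167 mm above the counter; z up. A fixed steel tube 40 mm in diameter, its top 8 mm coned in to 31 mm to guide the cap. Cap centre above this rim: 21 mm with lugs on the stops, 18 on the lands, 10.9 to 11.9 dropped at the thread start, 6.2 home (up to 1.8 mm play while held).
- neck_lands (a point): Point on the neck's axis at the level tops of its 3 thread lands (49 mm in diameter), 9 mm below the rim. Each 120 degree sector, going anticlockwise from above: a stop 14 degrees wide, 3 mm higher than the land; the land, 70 degrees; a gap of 36 degrees, the thread start. Where the gaps lie differs each time and no pose tells it. Clockwise on the lands jams on the stops.
- neck_foot (a point): On the neck's axis at the mill's cover, 27 mm below the rim. Backing up to 115 degrees under about 5 N brings the lugs over the gaps: the cap drops 6 to 7 mm (3 mm is only off the stops), and a hard back stop follows within 16 degrees. From there 86 degrees clockwise, descending 24 mm per turn, leads to the home stop, and it stays. Free turning under 0.15 N m; 0.2 means a stop, over 0.8 harms it.
- mill: The herb mill: white square housing 150 x 150 mm and 74 mm high with a steel drum 132 mm (cover 140 mm) in diameter above it, cover top at 140 mm, filler neck in the middle of the cover. Heavy and fixed to the counter. Origin at the centre of its underside, z up, its switch panel faces its own -x.
- mortar: Bystander: brass bowl, 68 mm in diameter, 55 mm high; origin at the centre of its underside.
- weight: Bystander: brass balance weight, 32 mm in diameter, 43 mm high; origin at the centre of its underside.
- jar_a: Bystander: amber jar, 72 mm in diameter, 120 mm high; origin at the centre of its underside.
- jar_b: Bystander: white jar, 64 mm in diameter, 100 mm high; origin at the centre of its underside.
- flat_lid: Bystander: plain flat steel lid without wing, 68 mm in diameter, 14 mm high; origin at the centre of its underside.
- carton: Bystander: green-grey carton 60 x 110 x 40 mm; origin at the centre of its underside.
- scoop: Bystander: wooden spoon 170 mm long lying on the counter.
Mind the look-alikes: they are no part of the job. Of the things that look like the part that bears cap_center, take the one that is farthest to the robot's left at the start.

How it is judged:
By the outcome, as a careful person would: the job done as asked, in the order asked, and still so for the second after the job is handed in, with the robot touching nothing.
It also fails if it takes over 64 s, if anything falls off the work surface, if the arm or the gripper's body presses on something with over 40 N, if the wrist force passes 120 N, or if a joint passes its speed limit or range.

## Robot

A 6-joint arm with a two-finger parallel gripper is mounted at the origin on the work surface. World frame = base frame: x ahead of the robot, y to its left, z up, the work surface at z = 0. Lengths are in mm, angles in rad, forces in N, time in s.
With the tool pointing down it reaches from about 375 to 825 mm from the base axis. Payload 5.5 kg.
Tool frame: the origin (TCP) lies on the centre line of the jaws, within the pads' length; the fingertips stand 11 mm ahead of it and the grasp point (between the pads) lies 8 mm behind it; y points along the fingers, z is the direction in which the jaws open and shut, and the axes are right-handed (so a half turn about y gives the same grasp; the last joint's range is limited). The gripper opens to 85 mm and grips with 20 to 120 N. Pads are 22 mm wide; open, the fingers measure 114 mm over their backs; the gripper's body (76 mm by 85 mm) begins 54 mm behind the grasp point. The pads swing forward as they close: fully open they stand 13 mm farther back than shut.
Start: joints at [0, 0.314, -0.047, 1.21, 0, 1.571], TCP at [599.996, -0, 242.299] pointing down, gripper open.
Joint ranges: [-2.67, 2.67], [-0.69, 1.73], [-1.03, 1.25], [-2.08, 2.16], [-1.42, 1.45], [-3.14, 3.14]. Speed limits (rad/s): [2.39, 2.39, 3.01, 3.14, 3.14, 3.14].

## Interface

Orientations are given as a rotation vector (axis times angle).
In Python, from cell import status, vision, workorder, spotter gives the robot as it stands.
- The arm moves only by the shell command python3 -m jog 'ROWS'. ROWS is JSON, a list of rows, each an object with "angular": the turn, a rotation vector about the tool's x, y, z in rad, a list of three; "travel": the shift along the tool's x, y, z in m, a list of three; "claw": the opening, from -1 (shut) to 1 (fully open). In form: [{"angular": [ax, ay, az], "travel": [dx, dy, dz], "claw": claw}, ...]. A call has 1 to 10 rows; each row is the pose to reach, as a shift and turn from the pose measured when the call began, along the tool's axes at that moment; what a row does not reach only later rows make up. A row lasts 1/10 s, in which the tool goes at most 50 mm and 8.59 degrees, less where a joint would pass 70% of its speed; a pose out of reach is approached as far as the arm can. A call with a gripper value outside its range is refused whole. The fingers move at their own pace and stop on an object; the grip force is fixed at half the most. Time passes only in rows, so rows that repeat a pose let the fingers close. It gives the time, the measured TCP pose, the force and the opening at its end, in the units of the state.
- status.sense(): the state, without advancing time (a new reading comes with each control period).
- vision.snapshot(name): name is "scene" or "side" or "wrist"; returns a dict with "pixels" (420x560x3 uint8, red, green, blue), "mtx" (3x3 intrinsics, pixels), "extrinsics" (4x4, takes a point from camera to world coordinates). Camera axes: x right, y down, z forward; pixel columns grow to the right and rows downward; lengths in mm; the calibration is good to about 2 mm. A picture is of the moment at which its call begins. There is no depth.
- workorder.finish_job(): hands the job in, once; it reports no verdict.
Trained networks look in a picture, given as the dict that the camera call returned (one of the last four; its "shot" number tells which), for a name from the list of things; names that differ only in an ending like _2 or _b are one class to them, and where a whole thing is asked for, a point or a joint stands for the part that bears it (a point fixed in the world has none). Each returns a list of dicts, best first, with "score" (0 to 1); they miss things now and then, are a little off and sometimes report something else, mostly with a low value. They report only what shows in the picture. A call takes as long as a camera call. They do not tell look-alikes from the thing itself.
- spotter.spot_in(picture, thing): "extent" ([centre column, centre row, width, height] in pixels, round what is visible of it).
- spotter.masks_of(picture, thing): "region" (420x560 bool, what is visible of it) and "extent" ([centre column, centre row, width, height] in pixels, round what is visible of it).
The state is a dict: "time": time; "joints": joint angles; "dq": joint speeds; "effort": joint torques, N m; "tool_pos": TCP position; "ee_rot": TCP orientation; "contact_force": force on the tool from outside, world axes, zero at the start; "ft_torque": the same for the moment, N m; "width": finger opening in mm.
Only numpy, scipy, OpenCV 4.12 (cv2) and the standard library are available. Lean on these libraries where they do the work, as an engineer would, in place of code of your own. Each camera call takes 0.05 s, during which the arm holds its last target.

## Working session

There is one attempt and no reset: what is moved stays moved. The work goes in short steps, Python scripts to look and compute and a shell command to move; the robot and the scene stay as the last step left them, time stands still between calls to the robot, and variables do not carry over. Pictures are saved under pics/ and viewed, and the job is handed in when it is done.

```bash
ls; mkdir -p pics
python3 - <<'E'
from cell import status, vision, workorder, spotter
import cv2, numpy as np
print(status.sense())
for n in ["scene","side","wrist"]:
    p=vision.snapshot(n); cv2.imwrite(f"pics/{n}0.png",p["pixels"][:,:,::-1])
    print(n,p["mtx"].round(1).tolist(),p["extrinsics"].round(3).tolist())
    for t in ["cap_center","mill","neck_top"]:
        for d in spotter.spot_in(p,t): print(t,round(d["score"],2),np.round(d["extent"],1))
print(status.sense()["time"])
E
```

```text
pics
{'time': 0.0, 'joints': array([-5.10842674e-06,  3.14223743e-01, -4.81070266e-02,  1.21021018e+00,
       -4.59043464e-06,  1.57081541e+00]), 'dq': array([ 8.31001795e-05,  1.49712561e-04, -9.29276452e-05, -1.51821083e-03,
       -1.86232395e-04, -1.48527188e-03]), 'effort': array([ 1.69644722e-03, -5.39594257e+01,  3.39749372e+01,  1.94567809e-02,
        9.49871333e-05,  6.01428906e-05]), 'tool_pos': array([ 5.99419692e+02, -4.53057162e-03,  2.41423677e+02]), 'ee_rot': array([-1.21047617,  1.21049986, -1.20839542]), 'contact_force': array([-0.69669419, -0.62976609,  0.1709866 ]), 'ft_torque': array([ 0.01754914,  0.00646918, -0.03293506]), 'width': 85.37444580005689}
scene [[417.4, 0.0, 280.4], [0.0, 417.4, 212.0], [0.0, 0.0, 1.0]] [[0.867, 0.302, -0.395, 912.772], [0.498, -0.533, 0.684, -686.843], [-0.004, -0.79, -0.613, 721.346], [0.0, 0.0, 0.0, 1.0]]
cap_center 0.72 [316.6 199.8  20.3  22.5]
cap_center 0.63 [350.1 230.5  24.8  28.4]
cap_center 0.56 [273.9 216.7  23.5  26.7]
mill 0.61 [254.5 284.9  91.8  98.2]
neck_top 0.58 [254.8 284.7  95.1  97.4]
side [[497.9, 0.0, 269.8], [0.0, 497.9, 207.7], [0.0, 0.0, 1.0]] [[0.862, -0.333, 0.382, 99.525], [-0.506, -0.597, 0.623, -752.297], [0.021, -0.73, -0.683, 954.201], [0.0, 0.0, 0.0, 1.0]]
cap_center 0.92 [218.6 235.1  28.9  34.5]
cap_center 0.8 [275.4 198.3  21.5  20.6]
cap_center 0.71 [222.9 199.9  20.3  24.1]
mill 0.95 [312.6 278.6  83.8  96.5]
neck_top 0.86 [312.9 279.4  87.5  90.7]
wrist [[313.6, 0.0, 280.7], [0.0, 313.6, 207.3], [0.0, 0.0, 1.0]] [[1.0, -0.001, 0.0, 599.859], [-0.001, -0.954, -0.298, 75.795], [0.0, 0.298, -0.954, 373.567], [0.0, 0.0, 0.0, 1.0]]
cap_center 0.74 [205.8  12.3  66.2  23.6]
cap_center 0.66 [144.4 114.4  76.   62.9]
cap_center 0.62 [332.3  64.1  65.6  67.9]
mill 0.81 [246.6 321.  134.4 117.8]
neck_top 0.68 [248.9 322.4 139.6 119.4]
0.6
```

View pics/scene0.png

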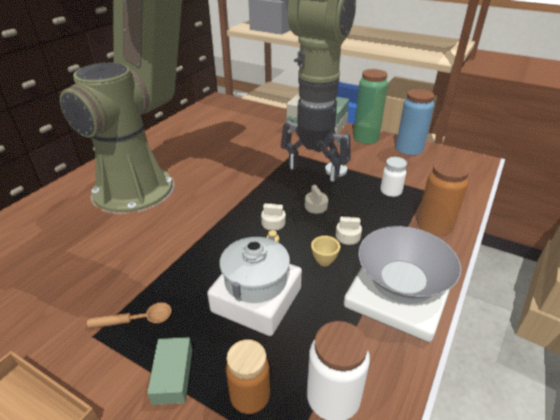

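View pics/side0.png

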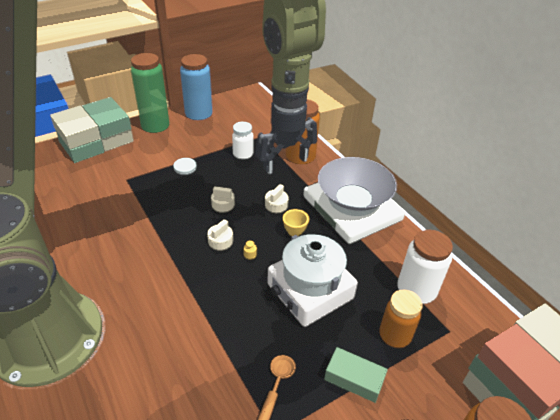

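View pics/wrist0.png

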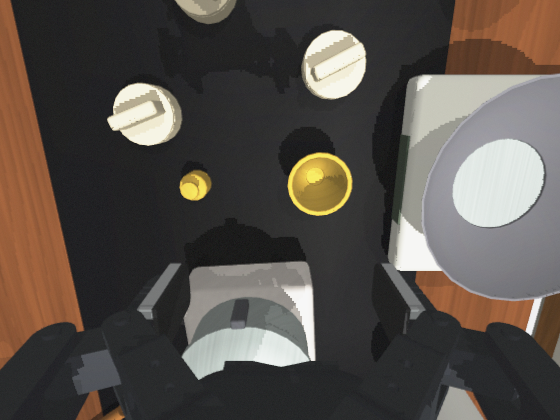

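```bash
cat > h.py <<'E'
import numpy as np
def ray(K,E,uv):
    d=E[:3,:3]@np.linalg.solve(K,[uv[0],uv[1],1.]); return E[:3,3],d/np.linalg.norm(d)
def plane(p,uv,z):
    o,d=ray(p["mtx"],p["extrinsics"],uv); return o+d*(z-o[2])/d[2]
def proj(p,X):
    E=p["extrinsics"]; c=(np.asarray(X)-E[:3,3])@E[:3,:3]; q=c@p["mtx"].T; return q[...,:2]/q[...,2:]
E
python3 - <<'E'
from h import *
from cell import vision,spotter
import cv2
S=vision.snapshot("side");W=vision.snapshot("wrist");C=vision.snapshot("scene")
np.savez("snap0.npz",**{f"{n}_{k}":p[k] for n,p in zip("SWC",(S,W,C)) for k in("pixels","mtx","extrinsics")})
for n,p in zip("SWC",(S,W,C)):
    for d in spotter.masks_of(p,"cap_center"):
        m=d["region"]; print(n,round(d["score"],2),np.round(d["extent"],1),plane(p,d["extent"][:2],25).round(),np.median(p["pixels"][m],0), np.percentile(p["pixels"][m],85,axis=0))
a=cv2.resize(S["pixels"][175:255,190:300],None,fx=5,fy=5,interpolation=2)[:,:,::-1]
cv2.imwrite("pics/crop1.png",a)
E
```

```text
S 0.84 [219.2 234.7  27.6  30.3] [454.  71.  25.] [233. 226. 200.] [250. 250. 247.]
S 0.61 [222.1 200.4  19.8  25.3] [519. 185.  25.] [159. 152. 134.] [197. 189. 166.]
S 0.58 [277.  197.4  20.7  23.1] [659. 122.  25.] [222. 216. 188.] [250. 250. 248.]
W 0.79 [332.4  65.   64.1  69.9] [653. 119.  25.] [245. 243. 226.] [247. 246. 235.]
W 0.68 [143.7 113.7  74.5  61.4] [454.  71.  25.] [241. 236. 214.] [246. 244. 229.]
W 0.6 [206.6  10.8  61.5  21.1] [528. 167.  25.] [148. 140. 120.] [187. 177. 150.]
W 0.39 [111.3 413.4  21.3  13.2] [ 352. -349.   25.] [116.   78.5  47. ] [176.95 117.65  64.  ]
C 0.97 [274.5 215.8  24.6  27.2] [458.  68.  25.] [198. 192. 176.] [239.   233.   215.15]
C 0.65 [350.1 228.6  26.8  29.9] [655. 118.  25.] [197. 191. 174.] [240. 234. 216.]
C 0.6 [315.6 199.6  22.9  25.9] [522. 189.  25.] [145. 140. 126.] [166.6 160.  145. ]
```

View pics/crop1.png

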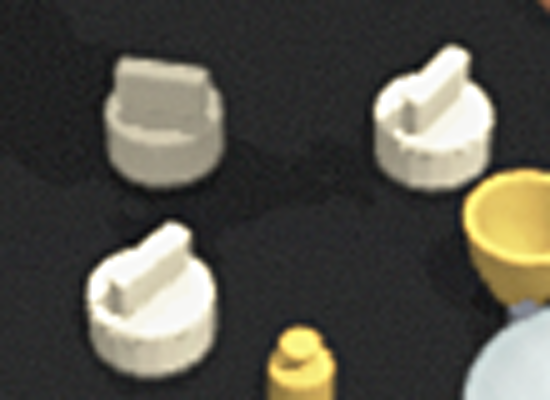

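Run:
```python
from h import *
import cv2
z=np.load("snap0.npz")
g=z["S_pixels"][120:280,120:360]
a=np.clip(g.astype(float)*2.5,0,255).astype(np.uint8)
cv2.imwrite("pics/crop2.png",cv2.resize(a,None,fx=3.3,fy=3.3)[:,:,::-1])
```

```text
(no output)
```

View pics/crop2.png

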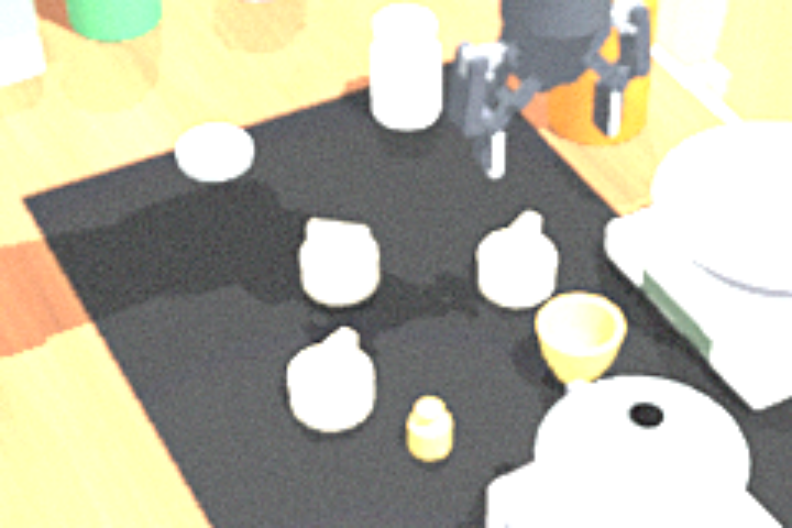

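Run:
```python
from scipy.spatial.transform import Rotation as R
from cell import status
print(R.from_rotvec(status.sense()["ee_rot"]).as_matrix().round(3))
from h import *
import cv2
z=np.load("snap0.npz")
a=cv2.resize(z["S_pixels"][225:325,260:365],None,fx=5,fy=5,interpolation=2);b=cv2.resize(z["C_pixels"][225:325,200:305],None,fx=5,fy=5,interpolation=2)
cv2.imwrite("pics/mill.png",cv2.resize(np.hstack([a,b]),(800,381))[:,:,::-1])
```

```text
[[ 0.  0.  1.]
 [-1.  0.  0.]
 [-0. -1.  0.]]
```

View pics/mill.png

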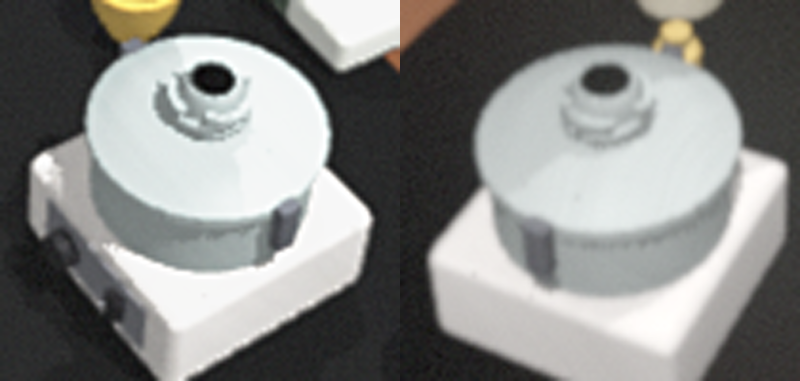

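```bash
python3 -m jog '[{"angular":[0,0,0],"travel":[-0.125,0,-0.075],"claw":1},{"angular":[0,0,0],"travel":[-0.125,0,-0.075],"claw":1},{"angular":[0,0,0],"travel":[-0.125,0,-0.075],"claw":1},{"angular":[0,0,0],"travel":[-0.125,0,-0.075],"claw":1},{"angular":[0,0,0],"travel":[-0.125,0,-0.075],"claw":1},{"angular":[0,0,0],"travel":[-0.125,0,-0.075],"claw":1}]'
cat > look.py <<'E'
import sys,cv2
from h import *
from cell import vision,status
def shot(cam,name):
    p=vision.snapshot(cam); cv2.imwrite(f"pics/{name}.png",p["pixels"][:,:,::-1])
    np.savez(f"{name}.npz",pixels=p["pixels"],mtx=p["mtx"],extrinsics=p["extrinsics"]); return p
E
python3 - <<'E'
from look import *
p=shot("wrist","w1")
z=np.load("snap0.npz")
S={k:z["S_"+k] for k in("mtx","extrinsics")};C={k:z["C_"+k] for k in("mtx","extrinsics")}
a=plane(S,(315.9,245.5),167);b=plane(C,(254.3,245.2),167);print(a,b)
s=status.sense();print(s["time"],s["tool_pos"],s["joints"])
E
```

```text
time: 1.5
tool_pos: [525.6, 124.5, 242.5]
ee_rot: [-1.209, 1.209, -1.21]
contact_force: [0.1, -1.1, 0.5]
width: 85.2
[ 566.61763613 -185.05128116  167.        ] [ 563.60781942 -185.81793764  167.        ]
1.55 [525.68218906 124.12082084 242.35833046] [ 2.32084440e-01  2.00643983e-01 -1.93994530e-01  1.17581403e+00
 -3.66782133e-04  1.80411775e+00]
```

View pics/w1.png

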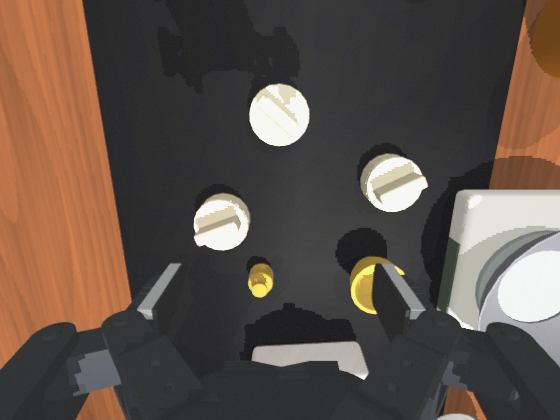

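Run:
```python
import cv2
a=cv2.imread("pics/w1.png")[75:155,240:320]
cv2.imwrite("pics/crop3.png",cv2.resize(a,None,fx=7,fy=7,interpolation=2))
```

```text
(no output)
```

View pics/crop3.png

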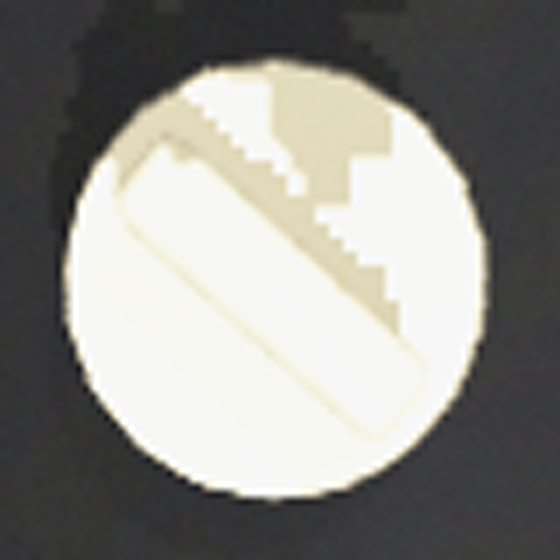

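Run:
```python
from look import *
p=np.load("w1.npz")
c=np.array([[118,200],[372,437],[425,365],[175,148]])/7+[240,75]-0.43
P=np.array([plane(p,q,58) for q in c]);print(P.round(1))
print(P.mean(0).round(1),"len",np.linalg.norm(P[0]-P[1]),np.linalg.norm(P[1]-P[2]))
d1=P[1]-P[0];d2=P[2]-P[3];print(np.degrees(np.arctan2(d1[1],d1[0])),np.degrees(np.arctan2(d2[1],d2[0])))
# skirt top circle z=30
ct=np.array([275,280])/7+[240,75]-.43;print(plane(p,ct,30).round(1), plane(p,ct,15).round(1))
```

```text
[[502.7 205.8  58. ]
 [537.7 174.1  58. ]
 [545.  183.9  58. ]
 [510.6 212.5  58. ]]
[524.  194.1  58. ] len 47.246368215157446 12.239297835447141
-42.18123872837649 -39.71279301916468
[524.  194.9  30. ] [523.9 194.6  15. ]
```

```bash
python3 -m jog '[{"angular":[0,-0.15,0],"travel":[-0.035,0.02,-0.001],"claw":1},{"angular":[0,-0.3,0],"travel":[-0.07,0.05,-0.002],"claw":1},{"angular":[0,-0.45,0],"travel":[-0.07,0.09,-0.002],"claw":1},{"angular":[0,-0.6,0],"travel":[-0.07,0.132,-0.002],"claw":1},{"angular":[0,-0.75,0],"travel":[-0.07,0.132,-0.002],"claw":1},{"angular":[0,-0.855,0],"travel":[-0.07,0.132,-0.002],"claw":1},{"angular":[0,-0.855,0],"travel":[-0.07,0.132,-0.002],"claw":1},{"angular":[0,-0.855,0],"travel":[-0.07,0.132,-0.002],"claw":1},{"angular":[0,-0.855,0],"travel":[-0.07,0.132,-0.002],"claw":1}]'
python3 - <<'E'
from look import *
from scipy.spatial.transform import Rotation as R
p=shot("wrist","w2")
q=shot("side","s2")
cv2.imwrite("pics/s2c.png",cv2.resize(q["pixels"][120:270,150:310],None,fx=4,fy=4)[:,:,::-1])
s=status.sense();print(s["time"],s["tool_pos"],s["joints"]);print(R.from_rotvec(s["ee_rot"]).as_matrix().round(3))
E
```

```text
time: 2.45
tool_pos: [524.5, 193.7, 110.6]
ee_rot: [-1.496, 0.562, -0.564]
contact_force: [-0.8, -0.3, -0.3]
width: 85.3
2.55 [524.24201117 193.91510451 110.63890803] [ 3.54528423e-01  3.24007391e-01 -3.46573772e-01  8.99271536e-01
 -4.19080499e-04  1.07318373e+00]
[[ 0.753  0.001  0.658]
 [-0.658 -0.     0.753]
 [ 0.001 -1.     0.001]]
```

View pics/w2.png

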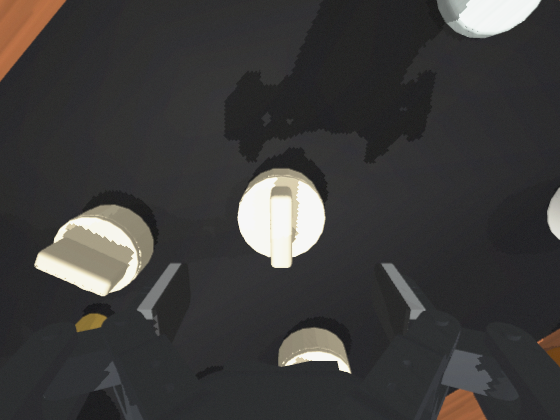

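View pics/s2c.png

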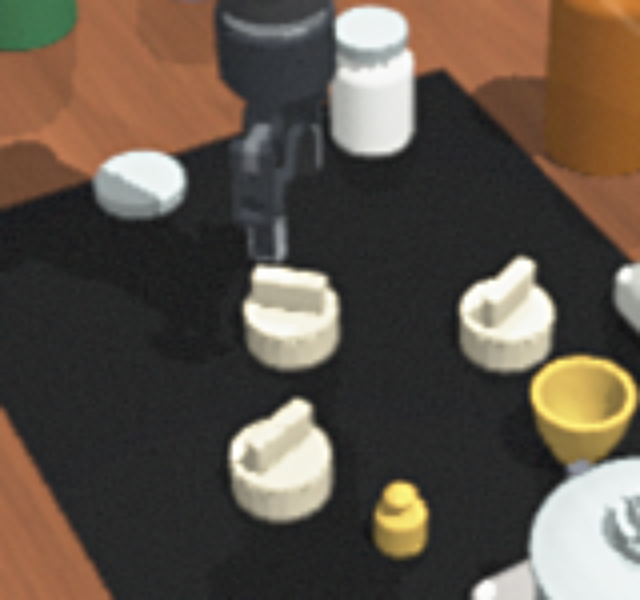

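Run:
```python
from look import *
p=np.load("w2.npz")
a=plane(p,(281.5,187),58);b=plane(p,(281.5,262),58);print(a.round(1),b.round(1),((a+b)/2).round(1),np.linalg.norm(a-b))
cv2.imwrite("pics/c4.png",cv2.resize(p["pixels"][160:280,225:340],None,fx=5,fy=5)[:,:,::-1])
```

```text
[501.2 214.4  58. ] [538.9 181.4  58. ] [520.  197.9  58. ] 50.09531342092735
```

View pics/c4.png

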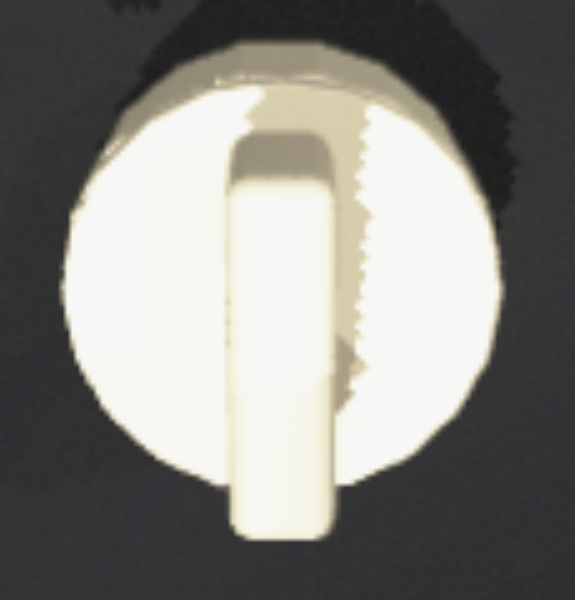

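Run:
```python
from look import *
p=np.load("w2.npz")
a=plane(p,(281.3,195.8),58);b=plane(p,(281.3,267.7),58);print(a.round(1),b.round(1),((a+b)/2).round(1),np.linalg.norm(a-b))
```

```text
[505.2 210.7  58. ] [541.9 178.5  58. ] [523.6 194.6  58. ] 48.73661764833629
```

```bash
python3 -m jog '[{"angular":[0,0,0],"travel":[-0.001,0.035,0],"claw":1},{"angular":[0,0,0],"travel":[-0.001,0.0655,0],"claw":1},{"angular":[0,0,0],"travel":[-0.001,0.0655,0],"claw":1},{"angular":[0,0,0],"travel":[-0.001,0.0655,0],"claw":-0.4},{"angular":[0,0,0],"travel":[-0.001,0.0655,0],"claw":-1},{"angular":[0,0,0],"travel":[-0.001,0.0655,0],"claw":-1},{"angular":[0,0,0],"travel":[-0.001,0.0655,0],"claw":-1},{"angular":[0,0,0],"travel":[-0.001,0.0655,0],"claw":-1},{"angular":[0,0,0],"travel":[-0.001,0.0655,0],"claw":-1},{"angular":[0,0,0],"travel":[-0.001,0.0655,0],"claw":-1}]'
python3 - <<'E'
from cell import status
s=status.sense();print(s)
E
```

```text
time: 3.55
tool_pos: [524.4, 194.9, 46.1]
ee_rot: [-1.495, 0.56, -0.564]
contact_force: [-0.4, 0.4, 6.9]
width: 12.9
{'time': 3.55, 'joints': array([ 3.56093698e-01,  3.91633155e-01, -4.17520596e-01,  7.58901369e-01,
       -4.06269456e-04,  1.07474089e+00]), 'dq': array([-6.63790319e-04,  1.64661588e-03,  7.29432814e-04, -2.39395516e-03,
        2.76112890e-04,  2.03069620e-06]), 'effort': array([-8.46523046e-02, -4.92529321e+01,  2.59637797e+01, -2.74566533e-01,
       -7.49183237e-03, -4.08929613e-03]), 'tool_pos': array([524.38024861, 194.90437649,  46.12970035]), 'ee_rot': array([-1.49518519,  0.56021915, -0.56395252]), 'contact_force': array([-0.35802526,  0.36102801,  6.87767107]), 'ft_torque': array([-0.06808728,  0.16945064, -0.01078971]), 'width': 12.874549773139407}
```

```bash
python3 -m jog '[{"angular":[0,0,0],"travel":[0,-0.04,0],"claw":-1},{"angular":[0,0,0],"travel":[0,-0.08,0],"claw":-1},{"angular":[0,0,0],"travel":[0,-0.12,0],"claw":-1},{"angular":[0,0,0],"travel":[0,-0.16,0],"claw":-1},{"angular":[0,0,0],"travel":[0,-0.2,0],"claw":-1},{"angular":[0,0,0],"travel":[0,-0.235,0],"claw":-1},{"angular":[0,0,0],"travel":[0,-0.235,0],"claw":-1}]'
python3 - <<'E'
from look import *
from scipy.spatial.transform import Rotation as R
p=shot("side","s3")
cv2.imwrite("pics/s3c.png",cv2.resize(p["pixels"][60:270,150:330],None,fx=2.8,fy=2.8)[:,:,::-1])
s=status.sense();print(s["contact_force"],s["ft_torque"],R.from_rotvec(s["ee_rot"]).as_matrix().round(3))
E
```

```text
time: 4.25
tool_pos: [526.0, 195.6, 286.5]
ee_rot: [-1.49, 0.555, -0.569]
contact_force: [1.5, 0.5, -1.7]
width: 13.0
[-0.11163355  0.30413682 -0.72131147] [-0.00492035  0.04157167 -0.00703034] [[ 0.753  0.007  0.658]
 [-0.658  0.002  0.753]
 [ 0.004 -1.     0.006]]
```

View pics/s3c.png

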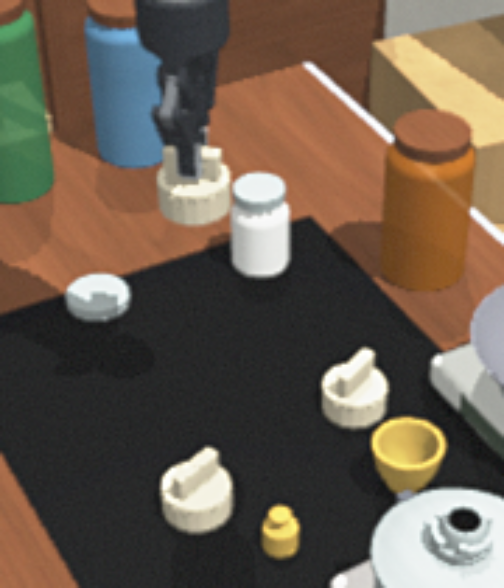

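```bash
python3 -m jog '[{"angular":[0,0,0],"travel":[0.03,0,-0.022],"claw":-1},{"angular":[0,0,0],"travel":[0.07,0,-0.051],"claw":-1},{"angular":[0,0,0],"travel":[0.11,0,-0.08],"claw":-1},{"angular":[0,0,0],"travel":[0.15,0,-0.109],"claw":-1},{"angular":[0,0,0],"travel":[0.19,0,-0.138],"claw":-1},{"angular":[0,0,0],"travel":[0.23,0,-0.168],"claw":-1},{"angular":[0,0,0],"travel":[0.27,0,-0.197],"claw":-1},{"angular":[0,0,0],"travel":[0.31,0,-0.226],"claw":-1},{"angular":[0,0,0],"travel":[0.345,0,-0.251],"claw":-1},{"angular":[0,0,0],"travel":[0.361,0,-0.263],"claw":-1}]'
python3 -m jog '[{"angular":[0,0,0],"travel":[0,0,0],"claw":-1},{"angular":[0,0,0],"travel":[0,0,0],"claw":-1}]'
python3 - <<'E'
from look import *
from scipy.spatial.transform import Rotation as R
p=shot("wrist","w4")
s=status.sense();print(s["tool_pos"],s["joints"],s["contact_force"],s["ft_torque"],R.from_rotvec(s["ee_rot"]).as_matrix().round(3))
E
```

```text
time: 5.3
tool_pos: [622.8, -244.1, 280.1]
ee_rot: [-1.492, 0.563, -0.566]
contact_force: [1.1, 0.2, -1.6]
width: 12.9
time: 5.5
tool_pos: [621.6, -244.0, 277.3]
ee_rot: [-1.492, 0.567, -0.564]
contact_force: [0.0, 0.1, -1.8]
width: 12.8
[ 621.88585264 -243.10322219  278.17651981] [-0.37463181  0.43905845  0.213555    1.34641166  0.00414024  0.34724919] [-0.07452269  0.38856698 -1.44033148] [-0.0017093   0.06510375  0.00288364] [[ 0.751  0.     0.661]
 [-0.661  0.004  0.751]
 [-0.002 -1.     0.004]]
```

View pics/w4.png

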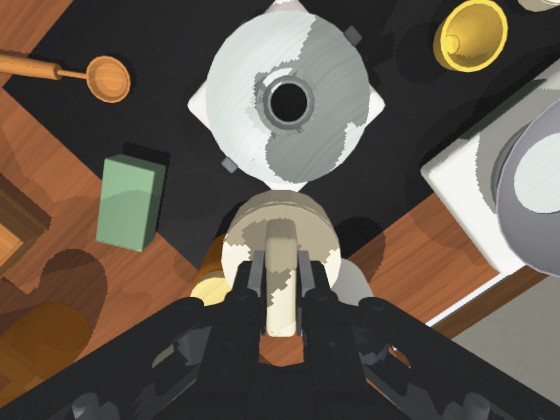

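Run:
```python
from look import *
p=np.load("w4.npz")
c=p["pixels"][62:142,245:335]
cv2.imwrite("pics/c5.png",cv2.resize(c,None,fx=7,fy=7,interpolation=2)[:,:,::-1])
g=cv2.cvtColor(p["pixels"],cv2.COLOR_RGB2GRAY)
m=np.zeros_like(g);m[85:120,265:312]=g[85:120,265:312]<25
n,l,st,ce=cv2.connectedComponentsWithStats(m.astype(np.uint8))
i=1+np.argmax(st[1:,4]);print(st[i],ce[i],plane(p,ce[i],167),plane(p,ce[i],165))
```

```text
[276 113   3   2   3] [277.         113.33333333] [ 564.80642399 -197.42772535  167.        ] [ 564.80811813 -197.4522082   165.        ]
```

View pics/c5.png

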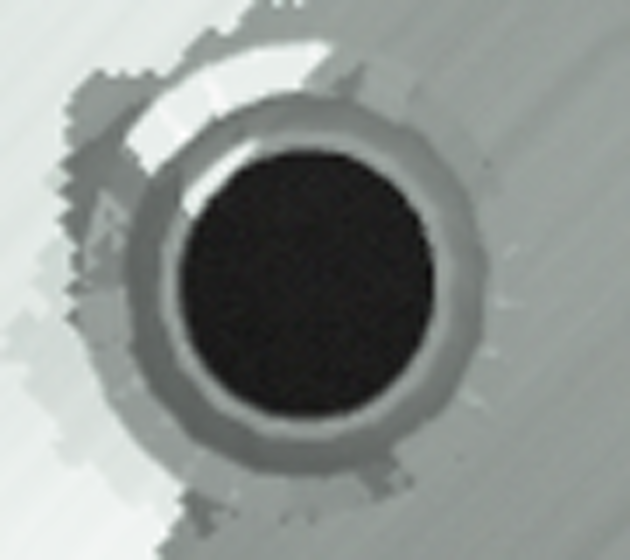

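Run:
```python
from look import *
p=np.load("w4.npz")
N=plane(p,(288.43,102),167);print(N)
z=np.load("snap0.npz")
for k,uv in (("S",(315.9,245.5)),("C",(254.3,245.2))):
    q={a:z[k+"_"+a] for a in("mtx","extrinsics")}; print(k,proj(q,N),uv)
# cap outline in w4: held cap bottom circle
print(p["extrinsics"][:3,3])
```

```text
[ 564.40974673 -185.87780489  167.        ]
S [315.26635767 246.12057937] (315.9, 245.5)
C [254.62738867 245.35407542] (254.3, 245.2)
[ 564.60142025 -194.46512176  409.01466336]
```

```bash
python3 -m jog '[{"angular":[0,0,0],"travel":[-0.04,0,0.003],"claw":-1},{"angular":[0,0,0],"travel":[-0.081,0.02,0.0055],"claw":-1},{"angular":[0,0,0],"travel":[-0.081,0.04,0.0055],"claw":-1},{"angular":[0,0,0],"travel":[-0.081,0.056,0.0055],"claw":-1},{"angular":[0,0,0],"travel":[-0.081,0.056,0.0055],"claw":-1},{"angular":[0,0,0],"travel":[-0.081,0.056,0.0055],"claw":-1}]'
cat > st.py <<'E'
from look import *
from scipy.spatial.transform import Rotation as R
def st():
    s=status.sense(); M=R.from_rotvec(s["ee_rot"]).as_matrix()
    d=(np.array([564.8,-185.6,0])-s["tool_pos"])
    print("t",s["time"],"p",s["tool_pos"].round(2),"yaw",np.degrees(np.arctan2(M[1,2],M[0,2])).round(1),"tilt",(M[2,0].round(3),M[2,2].round(3)),"F",s["contact_force"].round(1),"T",s["ft_torque"].round(2),"q6",s["joints"][5].round(2),"err tool xz",(d[:2]@M[:2,0]).round(1),(d[:2]@M[:2,2]).round(1))
E
python3 - <<'E'
from st import *
st()
for n in("side","scene"):
    p=shot(n,n+"5")
a=np.load("side5.npz")["pixels"][140:320,230:400];b=np.load("scene5.npz")["pixels"][140:320,170:340]
cv2.imwrite("pics/c6.png",cv2.resize(np.hstack([a,b]),(800,423))[:,:,::-1])
st()
E
```

```text
time: 6.15
tool_pos: [564.5, -184.0, 222.7]
ee_rot: [-1.492, 0.564, -0.562]
contact_force: [-0.2, -0.9, -1.4]
width: 12.7
t 6.15 p [ 564.52 -183.98  222.74] yaw 48.7 tilt (np.float64(-0.003), np.float64(0.004)) F [-0.2 -0.9 -1.4] T [-0.02 -0.02  0.  ] q6 0.4 err tool xz 1.3 -1.0
t 6.25 p [ 565.42 -184.87  223.55] yaw 48.7 tilt (np.float64(-0.001), np.float64(0.004)) F [ 0.4  0.2 -1.4] T [ 0.04  0.01 -0.  ] q6 0.4 err tool xz 0.0 -1.0
```

View pics/c6.png

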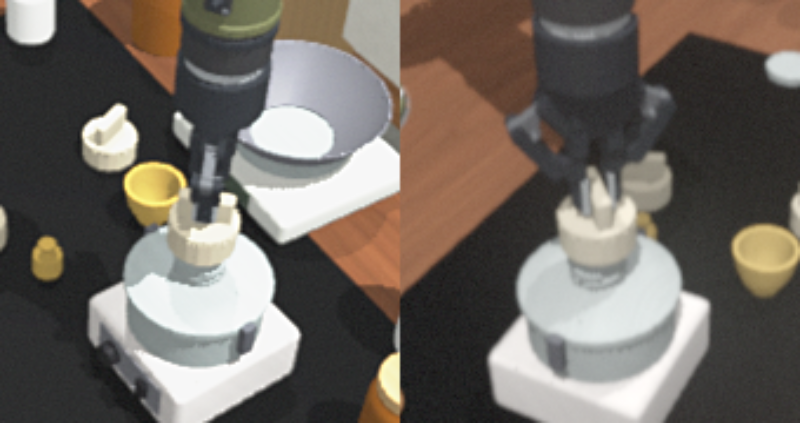

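```bash
python3 -m jog '[{"angular":[0,0,0],"travel":[0,0.004,-0.0008],"claw":-1},{"angular":[0,0,0],"travel":[0,0.008,-0.0008],"claw":-1},{"angular":[0,0,0],"travel":[0,0.012,-0.0008],"claw":-1},{"angular":[0,0,0],"travel":[0,0.014,-0.0008],"claw":-1},{"angular":[0,0,0],"travel":[0,0.0155,-0.0008],"claw":-1},{"angular":[0,0,0],"travel":[0,0.0155,-0.0008],"claw":-1}]'
python3 - <<'E'
from st import *
st()
E
```

```text
time: 6.85
tool_pos: [564.7, -185.4, 207.7]
ee_rot: [-1.492, 0.564, -0.564]
contact_force: [0.9, -0.1, -0.9]
width: 13.2
t 6.85 p [ 564.73 -185.42  207.68] yaw 48.7 tilt (np.float64(-0.002), np.float64(0.004)) F [ 0.9 -0.1 -0.9] T [0.03 0.08 0.02] q6 0.4 err tool xz 0.2 -0.1
```

```bash
python3 -m jog '[{"angular":[0,0,0],"travel":[0,0.0015,0],"claw":-1},{"angular":[0,0,0],"travel":[0,0.0025,0],"claw":-1},{"angular":[0,0,0],"travel":[0,0.003,0],"claw":-1},{"angular":[0,0,0],"travel":[0,0.003,0],"claw":-1}]'
python3 - <<'E'
from st import *
st()
E
```

```text
time: 7.25
tool_pos: [564.7, -185.4, 204.7]
ee_rot: [-1.492, 0.564, -0.564]
contact_force: [1.4, -0.0, -0.7]
width: 12.6
t 7.25 p [ 564.71 -185.35  204.66] yaw 48.7 tilt (np.float64(-0.002), np.float64(0.004)) F [ 1.4 -0.  -0.7] T [-0.04 -0.05  0.01] q6 0.4 err tool xz 0.2 -0.1
```

```bash
python3 -m jog '[{"angular":[0,0,0],"travel":[0,0.001,0],"claw":-1},{"angular":[0,0,0],"travel":[0,0.002,0],"claw":-1},{"angular":[0,0,0],"travel":[0,0.002,0],"claw":-1}]'
python3 - <<'E'
from st import *
st()
E
python3 -m jog '[{"angular":[0,0,0],"travel":[0,0.0005,0],"claw":-1},{"angular":[0,0,0],"travel":[0,0.001,0],"claw":-1},{"angular":[0,0,0],"travel":[0,0.001,0],"claw":-1}]'
python3 - <<'E'
from st import *
st()
E
```

```text
time: 7.55
tool_pos: [564.8, -185.4, 202.7]
ee_rot: [-1.492, 0.564, -0.564]
contact_force: [0.1, 0.2, -0.8]
width: 13.0
t 7.55 p [ 564.8  -185.41  202.74] yaw 48.7 tilt (np.float64(-0.001), np.float64(0.004)) F [ 0.1  0.2 -0.8] T [-0.05 -0.02  0.04] q6 0.4 err tool xz 0.1 -0.1
time: 7.85
tool_pos: [565.0, -185.5, 202.5]
ee_rot: [-1.492, 0.563, -0.565]
contact_force: [-1.3, 0.9, 4.9]
width: 12.6
t 7.85 p [ 564.99 -185.51  202.45] yaw 48.7 tilt (np.float64(-0.001), np.float64(0.004)) F [-1.3  0.9  4.9] T [ 0.04  0.45 -0.03] q6 0.4 err tool xz -0.1 -0.2
```

```bash
cat > s.sh <<'E'
python3 -c "from st import *
st()"
E
chmod +x s.sh
python3 -m jog '[{"angular":[0,-0.06,0],"travel":[0,0.0006,0],"claw":-1},{"angular":[0,-0.12,0],"travel":[0,0.0006,0],"claw":-1},{"angular":[0,-0.14,0],"travel":[0,0.0006,0],"claw":-1}]' >/dev/null; ./s.sh
python3 -m jog '[{"angular":[0,-0.06,0],"travel":[0,0.0006,0],"claw":-1},{"angular":[0,-0.12,0],"travel":[0,0.0006,0],"claw":-1},{"angular":[0,-0.14,0],"travel":[0,0.0006,0],"claw":-1}]' >/dev/null; ./s.sh
```

```text
t 8.15 p [ 565.3  -185.6   202.45] yaw 56.8 tilt (np.float64(0.001), np.float64(0.005)) F [-1.5  1.   5.7] T [ 0.04  0.23 -0.07] q6 0.26 err tool xz -0.4 -0.3
t 8.45 p [ 565.65 -185.62  202.45] yaw 64.8 tilt (np.float64(0.003), np.float64(0.005)) F [-0.4  0.1  5.2] T [ 0.05  0.21 -0.06] q6 0.12 err tool xz -0.8 -0.3
```

```bash
python3 -m jog '[{"angular":[0,-0.06,0],"travel":[-0.0005,0.0006,-0.0002],"claw":-1},{"angular":[0,-0.12,0],"travel":[-0.0005,0.0006,-0.0002],"claw":-1},{"angular":[0,-0.14,0],"travel":[-0.0005,0.0006,-0.0002],"claw":-1}]' >/dev/null; ./s.sh
python3 -m jog '[{"angular":[0,-0.06,0],"travel":[-0.0002,0.0006,0],"claw":-1},{"angular":[0,-0.12,0],"travel":[-0.0002,0.0006,0],"claw":-1},{"angular":[0,-0.14,0],"travel":[-0.0002,0.0006,0],"claw":-1}]' >/dev/null; ./s.sh
```

```text
t 8.75 p [ 565.56 -185.53  202.45] yaw 72.9 tilt (np.float64(0.004), np.float64(0.005)) F [-1.5  1.3  5.6] T [ 0.18  0.23 -0.06] q6 -0.02 err tool xz -0.7 -0.3
t 9.05 p [ 565.68 -185.37  202.42] yaw 80.9 tilt (np.float64(0.006), np.float64(0.004)) F [-1.5  1.7  6.2] T [ 0.27  0.28 -0.07] q6 -0.16 err tool xz -0.8 -0.4
```

```bash
python3 -m jog '[{"angular":[-0.004,-0.06,0.005],"travel":[-0.0005,0.0006,-0.0003],"claw":-1},{"angular":[-0.004,-0.12,0.005],"travel":[-0.0005,0.0006,-0.0003],"claw":-1},{"angular":[-0.004,-0.14,0.005],"travel":[-0.0005,0.0006,-0.0003],"claw":-1}]' >/dev/null; ./s.sh
python3 -m jog '[{"angular":[0,-0.06,0.002],"travel":[-0.0004,0.0006,-0.0002],"claw":-1},{"angular":[0,-0.12,0.002],"travel":[-0.0004,0.0006,-0.0002],"claw":-1},{"angular":[0,-0.14,0.002],"travel":[-0.0004,0.0006,-0.0002],"claw":-1}]' >/dev/null; ./s.sh
```

```text
t 9.35 p [ 565.77 -185.53  202.45] yaw 88.9 tilt (np.float64(0.003), np.float64(-0.0)) F [-0.3 -0.2  5.3] T [ 0.2   0.05 -0.07] q6 -0.3 err tool xz -1.0 -0.1
t 9.65 p [ 565.95 -185.68  202.48] yaw 97.0 tilt (np.float64(0.002), np.float64(-0.0)) F [-0.5  0.6  5.3] T [ 0.24  0.12 -0.13] q6 -0.44 err tool xz -1.1 0.2
```

```bash
python3 -m jog '[{"angular":[0,-0.06,0.002],"travel":[-0.0006,0.0006,0],"claw":-1},{"angular":[0,-0.1,0.002],"travel":[-0.0006,0.0006,0],"claw":-1},{"angular":[0,-0.1,0.002],"travel":[-0.0006,0.0006,0],"claw":-1}]' >/dev/null; ./s.sh
```

```text
t 9.95 p [ 565.87 -185.78  202.45] yaw 102.7 tilt (np.float64(0.001), np.float64(-0.001)) F [-0.1 -0.1  5.4] T [0.11 0.14 0.05] q6 -0.54 err tool xz -1.0 0.4
```

```bash
python3 -m jog '[{"angular":[0,-0.06,0],"travel":[-0.0005,0.0006,0.0001],"claw":-1},{"angular":[0,-0.1,0],"travel":[-0.0005,0.0006,0.0001],"claw":-1},{"angular":[0,-0.1,0],"travel":[-0.0005,0.0006,0.0001],"claw":-1}]' >/dev/null; ./s.sh
python3 -m jog '[{"angular":[0,-0.06,0],"travel":[-0.0005,0.0006,0.0001],"claw":-1},{"angular":[0,-0.1,0],"travel":[-0.0005,0.0006,0.0001],"claw":-1},{"angular":[0,-0.1,0],"travel":[-0.0005,0.0006,0.0001],"claw":-1}]' >/dev/null; ./s.sh
```

```text
t 10.25 p [ 565.91 -185.76  202.4 ] yaw 108.4 tilt (np.float64(0.003), np.float64(-0.002)) F [-0.6  0.6  5.2] T [ 0.17  0.13 -0.02] q6 -0.64 err tool xz -1.0 0.5
t 10.55 p [ 565.74 -185.86  201.92] yaw 114.1 tilt (np.float64(0.003), np.float64(-0.002)) F [1.4 0.5 2.4] T [ 0.08 -0.09  0.  ] q6 -0.74 err tool xz -0.8 0.6
```

```bash
python3 -m jog '[{"angular":[0,0,0],"travel":[0,0.0006,0],"claw":-1},{"angular":[0,0,0],"travel":[0,0.0008,0],"claw":-1}]' >/dev/null; ./s.sh
```

```text
t 10.75 p [ 565.88 -185.9   201.5 ] yaw 114.0 tilt (np.float64(0.003), np.float64(-0.002)) F [-0.8  0.4  6.2] T [0.2  0.11 0.05] q6 -0.74 err tool xz -0.9 0.7
```

```bash
python3 -m jog '[{"angular":[0,-0.03,0],"travel":[-0.0003,0.0005,0.0002],"claw":-1},{"angular":[0,-0.05,0],"travel":[-0.0003,0.0006,0.0002],"claw":-1}]' >/dev/null; ./s.sh
```

```text
t 10.95 p [ 565.24 -185.84  200.53] yaw 116.8 tilt (np.float64(0.003), np.float64(-0.002)) F [ 0.4  0.1 -1.9] T [-0.04 -0.03 -0.03] q6 -0.79 err tool xz -0.3 0.4
```

```bash
python3 -m jog '[{"angular":[0,0,0],"travel":[0,0.001,0.0002],"claw":-1},{"angular":[0,0,0],"travel":[0,0.002,0.0002],"claw":-1},{"angular":[0,0,0],"travel":[0,0.002,0.0002],"claw":-1}]' >/dev/null; ./s.sh
python3 -m jog '[{"angular":[0,0,0],"travel":[0,0.0008,0],"claw":-1},{"angular":[0,0,0],"travel":[0,0.0015,0],"claw":-1},{"angular":[0,0,0],"travel":[0,0.0015,0],"claw":-1}]' >/dev/null; ./s.sh
```

```text
t 11.25 p [ 564.63 -185.5   197.67] yaw 116.8 tilt (np.float64(0.002), np.float64(-0.001)) F [-0.6  0.2 -1. ] T [ 0.03 -0.02  0.04] q6 -0.79 err tool xz 0.1 -0.2
t 11.55 p [ 564.52 -185.47  195.95] yaw 116.8 tilt (np.float64(0.001), np.float64(-0.001)) F [ 0.6 -0.  -1.9] T [-0.02  0.02  0.03] q6 -0.79 err tool xz 0.2 -0.2
```

```bash
python3 -m jog '[{"angular":[0,0,0],"travel":[0,0.0005,0],"claw":-1},{"angular":[0,0,0],"travel":[0,0.0005,0],"claw":-1}]' >/dev/null; ./s.sh
python3 -m jog '[{"angular":[0,0,0],"travel":[0,0.0004,0],"claw":-1},{"angular":[0,0,0],"travel":[0,0.0004,0],"claw":-1}]' >/dev/null; ./s.sh
```

```text
t 11.75 p [ 564.54 -185.45  195.43] yaw 116.8 tilt (np.float64(0.001), np.float64(-0.001)) F [ 0.  -0.2 -0.6] T [-0.01  0.01  0.02] q6 -0.78 err tool xz 0.2 -0.2
t 11.95 p [ 564.72 -185.49  195.33] yaw 116.8 tilt (np.float64(0.002), np.float64(-0.001)) F [ 1.  -0.6 -0. ] T [ 0.06 -0.03 -0.  ] q6 -0.78 err tool xz 0.0 -0.1
```

```bash
python3 -m jog '[{"angular":[0,0.05,0],"travel":[0,0.0002,0],"claw":-1},{"angular":[0,0.1,0],"travel":[0,0.0004,0],"claw":-1},{"angular":[0,0.14,0],"travel":[0,0.0006,0],"claw":-1},{"angular":[0,0.14,0],"travel":[0,0.0006,0],"claw":-1}]' >/dev/null; ./s.sh
```

```text
t 12.35 p [ 564.81 -185.5   194.81] yaw 108.8 tilt (np.float64(0.002), np.float64(-0.001)) F [ 0.  -0.1 -1.2] T [ 0.01 -0.04  0.  ] q6 -0.64 err tool xz -0.0 -0.1
```

```bash
python3 -m jog '[{"angular":[0,0.06,0],"travel":[0,0.0002,0],"claw":-1},{"angular":[0,0.12,0],"travel":[0,0.0004,0],"claw":-1},{"angular":[0,0.14,0],"travel":[0,0.0005,0],"claw":-1}]' >/dev/null; ./s.sh
```

```text
t 12.65 p [ 564.79 -185.53  194.29] yaw 100.7 tilt (np.float64(0.002), np.float64(-0.001)) F [ 0.2  1.  -1.1] T [ 0.05  0.05 -0.03] q6 -0.5 err tool xz -0.0 -0.1
```

Threading freely; continue following the pitch.

```bash
python3 -m jog '[{"angular":[0,0.06,0],"travel":[0,0.0002,0],"claw":-1},{"angular":[0,0.12,0],"travel":[0,0.0004,0],"claw":-1},{"angular":[0,0.18,0],"travel":[0,0.0006,0],"claw":-1},{"angular":[0,0.22,0],"travel":[0,0.0008,0],"claw":-1},{"angular":[0,0.22,0],"travel":[0,0.0008,0],"claw":-1}]' >/dev/null; ./s.sh
python3 -m jog '[{"angular":[0,0.06,0],"travel":[0,0.0002,0],"claw":-1},{"angular":[0,0.12,0],"travel":[0,0.0004,0],"claw":-1},{"angular":[0,0.18,0],"travel":[0,0.0006,0],"claw":-1},{"angular":[0,0.2,0],"travel":[0,0.0008,0],"claw":-1},{"angular":[0,0.2,0],"travel":[0,0.0008,0],"claw":-1}]' >/dev/null; ./s.sh
```

```text
t 13.15 p [ 564.78 -185.52  193.43] yaw 88.2 tilt (np.float64(0.002), np.float64(-0.0)) F [-0.2 -0.2 -1.5] T [ 0.01 -0.06  0.04] q6 -0.29 err tool xz 0.0 -0.1
t 13.65 p [ 564.83 -185.6   192.7 ] yaw 76.8 tilt (np.float64(0.003), np.float64(0.0)) F [0.2 0.6 0.3] T [ 0.01 -0.   -0.05] q6 -0.09 err tool xz -0.0 -0.0
```

```bash
python3 -m jog '[{"angular":[0,0.06,0],"travel":[0,0.0002,0],"claw":-1},{"angular":[0,0.12,0],"travel":[0,0.0004,0],"claw":-1},{"angular":[0,0.18,0],"travel":[0,0.0006,0],"claw":-1},{"angular":[0,0.2,0],"travel":[0,0.0008,0],"claw":-1},{"angular":[0,0.2,0],"travel":[0,0.0008,0],"claw":-1}]' >/dev/null; ./s.sh
python3 -m jog '[{"angular":[0,0.05,0],"travel":[0,0.0002,0],"claw":-1},{"angular":[0,0.1,0],"travel":[0,0.0003,0],"claw":-1},{"angular":[0,0.13,0],"travel":[0,0.0005,0],"claw":-1},{"angular":[0,0.13,0],"travel":[0,0.0005,0],"claw":-1}]' >/dev/null; ./s.sh
```

```text
t 14.15 p [ 564.8  -185.59  191.9 ] yaw 65.4 tilt (np.float64(0.002), np.float64(0.001)) F [ 0.3 -0.1 -1.2] T [-0.02 -0.02  0.01] q6 0.11 err tool xz 0.0 -0.0
t 14.55 p [ 564.85 -185.59  191.46] yaw 58.1 tilt (np.float64(0.002), np.float64(0.001)) F [-0.3 -0.2 -1.6] T [-0.05  0.01 -0.  ] q6 0.24 err tool xz -0.0 -0.0
```

```bash
python3 -m jog '[{"angular":[0,0.04,0],"travel":[0,0.0002,0],"claw":-1},{"angular":[0,0.08,0],"travel":[0,0.0003,0],"claw":-1},{"angular":[0,0.08,0],"travel":[0,0.0003,0],"claw":-1}]' >/dev/null; ./s.sh
python3 -m jog '[{"angular":[0,0.04,0],"travel":[0,0.0001,0],"claw":-1},{"angular":[0,0.06,0],"travel":[0,0.0002,0],"claw":-1},{"angular":[0,0.06,0],"travel":[0,0.0002,0],"claw":-1}]' >/dev/null; ./s.sh
```

```text
t 14.85 p [ 564.79 -185.6   191.16] yaw 53.6 tilt (np.float64(0.002), np.float64(0.001)) F [-0.3 -0.5 -0.8] T [ 0.01  0.07 -0.03] q6 0.32 err tool xz 0.0 0.0
t 15.15 p [ 564.8  -185.61  190.97] yaw 50.2 tilt (np.float64(0.002), np.float64(0.001)) F [-0.7 -0.3 -2.2] T [-0.06 -0.03 -0.02] q6 0.38 err tool xz -0.0 0.0
```

```bash
python3 -m jog '[{"angular":[0,0.04,0],"travel":[0,0.0001,0],"claw":-1},{"angular":[0,0.04,0],"travel":[0,0.0002,0],"claw":-1}]' >/dev/null; ./s.sh
python3 -m jog '[{"angular":[0,0.03,0],"travel":[0,0.0001,0],"claw":-1},{"angular":[0,0.03,0],"travel":[0,0.0001,0],"claw":-1}]' >/dev/null; ./s.sh
python3 -m jog '[{"angular":[0,0.03,0],"travel":[0,0.0001,0],"claw":-1},{"angular":[0,0.03,0],"travel":[0,0.0001,0],"claw":-1}]' >/dev/null; ./s.sh
```

```text
t 15.35 p [ 564.81 -185.58  190.75] yaw 48.0 tilt (np.float64(0.002), np.float64(0.001)) F [-0.2 -0.4 -1. ] T [0.   0.04 0.01] q6 0.42 err tool xz 0.0 -0.0
t 15.55 p [ 564.82 -185.57  190.67] yaw 46.3 tilt (np.float64(0.002), np.float64(0.001)) F [-0.1 -0.4 -1.2] T [ 0.03 -0.01 -0.  ] q6 0.45 err tool xz 0.0 -0.0
t 15.75 p [ 564.75 -185.63  190.57] yaw 44.6 tilt (np.float64(0.002), np.float64(0.001)) F [-0.4 -0.6 -0.7] T [ 0.01  0.03 -0.04] q6 0.48 err tool xz 0.0 0.1
```

```bash
for i in 1; do python3 -m jog '[{"angular":[0,0.03,0],"travel":[0,0.0001,0],"claw":-1},{"angular":[0,0.03,0],"travel":[0,0.0001,0],"claw":-1}]' >/dev/null; ./s.sh; done
python3 -m jog '[{"angular":[0,0.03,0],"travel":[0,0.0001,0],"claw":-1},{"angular":[0,0.03,0],"travel":[0,0.0001,0],"claw":-1}]' >/dev/null; ./s.sh
python3 -m jog '[{"angular":[0,0.03,0],"travel":[0,0.0001,0],"claw":-1},{"angular":[0,0.03,0],"travel":[0,0.0001,0],"claw":-1}]' >/dev/null; ./s.sh
```

```text
t 15.95 p [ 564.73 -185.71  190.49] yaw 42.8 tilt (np.float64(0.002), np.float64(0.001)) F [-0.3 -0.4 -0.5] T [-0.13  0.11  0.04] q6 0.51 err tool xz -0.0 0.1
t 16.15 p [ 564.74 -185.74  190.52] yaw 41.2 tilt (np.float64(0.002), np.float64(0.001)) F [ 0.1  0.3 -1. ] T [-0.11  0.15  0.48] q6 0.53 err tool xz -0.1 0.1
t 16.35 p [ 564.75 -185.74  190.51] yaw 39.5 tilt (np.float64(0.002), np.float64(0.001)) F [-1.  -1.6 -0. ] T [-0.2   0.16  0.98] q6 0.56 err tool xz -0.1 0.1
```

```bash
python3 -m jog '[{"angular":[0,-0.04,0],"travel":[0,0,0],"claw":-1},{"angular":[0,-0.04,0],"travel":[0,0,0],"claw":-1}]' >/dev/null; ./s.sh
```

```text
t 16.55 p [ 564.74 -185.75  190.49] yaw 41.8 tilt (np.float64(0.003), np.float64(0.001)) F [ 0.   0.4 -0.7] T [-0.08  0.14  0.38] q6 0.52 err tool xz -0.1 0.1
```

```bash
python3 -m jog '[{"angular":[0,-0.012,0],"travel":[0,0,0],"claw":-1},{"angular":[0,-0.012,0],"travel":[0,0,0],"claw":-1}]' >/dev/null; ./s.sh
python3 -m jog '[{"angular":[0,0,0],"travel":[0,0,0],"claw":-0.5},{"angular":[0,0,0],"travel":[0,0,0],"claw":0},{"angular":[0,0,0],"travel":[0,0,0],"claw":0.3},{"angular":[0,0,0],"travel":[0,0,0],"claw":0.3},{"angular":[0,0,0],"travel":[0,0,0],"claw":0.3},{"angular":[0,0,0],"travel":[0,0,0],"claw":0.3}]'; ./s.sh
```

```text
t 16.75 p [ 564.72 -185.77  190.47] yaw 42.4 tilt (np.float64(0.002), np.float64(0.001)) F [-0.1 -0.7  0.2] T [-0.1   0.17  0.18] q6 0.51 err tool xz -0.1 0.2
time: 17.35
tool_pos: [564.7, -185.7, 190.5]
ee_rot: [-1.472, 0.647, -0.651]
contact_force: [-0.9, 0.8, 0.2]
width: 55.6
t 17.35 p [ 564.75 -185.74  190.49] yaw 42.4 tilt (np.float64(0.002), np.float64(0.001)) F [-0.9  0.8  0.2] T [-0.01  0.03 -0.02] q6 0.51 err tool xz -0.1 0.1
```

```bash
python3 -m jog '[{"angular":[0,0,0],"travel":[0,-0.02,0],"claw":0.3},{"angular":[0,0,0],"travel":[0,-0.05,0],"claw":0.3},{"angular":[0,0,0],"travel":[0.02,-0.09,0],"claw":0.5},{"angular":[0,0,0],"travel":[0.05,-0.09,0],"claw":0.5},{"angular":[0,0,0],"travel":[0.09,-0.09,0],"claw":0.5},{"angular":[0,0,0],"travel":[0.09,-0.09,0],"claw":0.5},{"angular":[0,0,0],"travel":[0.09,-0.09,0],"claw":0.5}]'
python3 - <<'E'
from st import *
st()
p=shot("wrist","w7");a=shot("side","side7");b=shot("scene","scene7")
cv2.imwrite("pics/c7.png",cv2.resize(np.hstack([a["pixels"][180:330,250:400],b["pixels"][180:330,180:330]]),(800,400),interpolation=2)[:,:,::-1])
E
```

```text
time: 18.05
tool_pos: [625.2, -252.4, 279.6]
ee_rot: [-1.471, 0.649, -0.65]
contact_force: [-0.8, 0.8, -0.3]
width: 64.3
t 18.05 p [ 625.17 -252.43  279.59] yaw 42.4 tilt (np.float64(0.001), np.float64(0.0)) F [-0.8  0.8 -0.3] T [-0.    0.04 -0.  ] q6 0.45 err tool xz -90.1 0.4
```

View pics/c7.png

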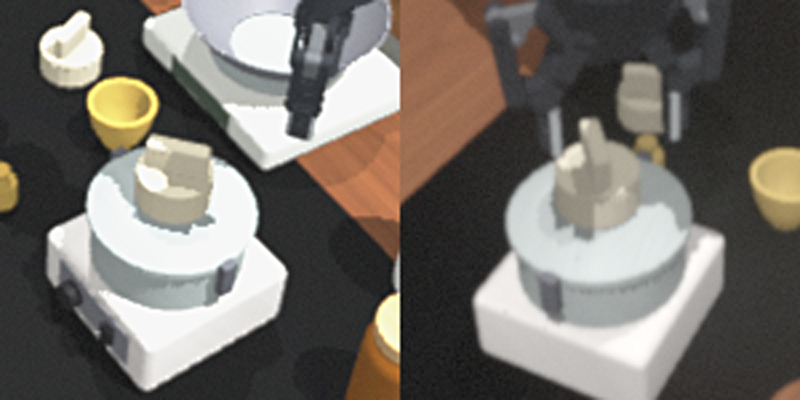

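View pics/w7.png

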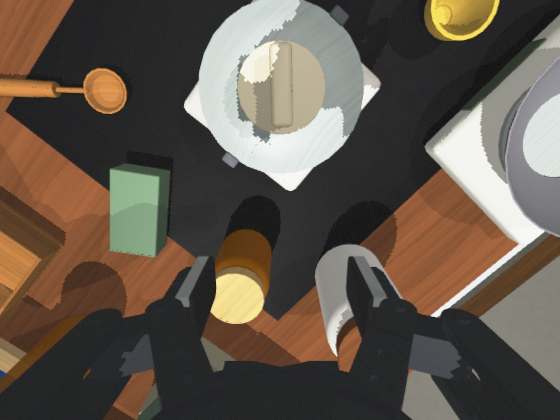

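```bash
python3 -c "
from cell import workorder,status
print(workorder.finish_job(),status.sense()['time'])"
```

```text
the job is handed in; nothing more can be done
the job is handed in; nothing more can be done
```

The ivory cap is screwed fully home on the mill's filler neck and released, but one check went over its limit. As the cap reached the home stop, the wrist torque briefly read about 0.98 N m, above the 0.8 limit. I had typed one small turn too many before reading the sensor. I then backed off about 3° until it read 0.18 N m and opened the gripper.

- **Choice of cap:** there were three identical winged caps. I took the leftmost one, at about y = 194 mm; it only looked grey because it stood in the arm's shadow.
- **Backing off:** I lowered it onto the lands and backed it off about 68° under roughly 5 to 6 N, until it dropped about 7 mm at the thread start.
- **Screwing on:** I turned it forward clockwise about 75°, following the thread pitch, with almost no resistance until the stop.
- **Final position:** the cap sits about 12 mm below its height on the lands, so its centre is about 6.1 mm above the rim, against 6.2 mm for home.
- **Last pictures:** they show the cap seated on the neck with the wing still in line with the jaws. The gripper is well clear, and the bystanders in view look undisturbed. I handed in at about 18 s.

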